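Clamp the preserving jar and hold its lid open for filling

TASK

Turn the crank of the jar holder clockwise (seen from above) until its sliding jaw grips the small preserving jar firmly against the fixed jaw. Then take the jar's glass lid, tip it back on its hinge to 60 degrees open and keep it there: the lid is sprung and falls shut when let go, so the program finishes while the gripper is still holding the lid. Leave the other things on the worktop alone.

Things in the scene. Friction and masses are not known exactly. Their poses are not given: they have to be found in the camera images.
- jar_holder: Jar holder, fixed to the worktop: pale wooden base plate 110 mm (x) by 315 mm (y) by 10 mm thick, jaws 60 mm tall over the worktop. Origin on the worktop about where a clamped jar stands. Its own y axis runs from the crank (at -y, 180 mm off) to the fixed V jaw (+y); the sliding jaw lies between jar and crank.
- crank (a joint): Angle of the crank (rad), grows clockwise seen from above; starts at 0 to 1.4, end stop at 6.0. It stays where it is left (friction: about 4 N at the handle). Each rad moves the sliding jaw 4 mm towards the fixed jaw. Once the jar is pinched, a spring of 4 N per mm behind the jaw builds up the grip: turning on to 5.8 or to the stop grips firmly and cannot hurt the jar.
- crank_handle (a point): Middle of the crank's upright wooden handle: round, 19 mm across, free from 20 mm below to 20 mm above this point, its top 122 mm over the worktop. It moves on a circle of 42 mm radius about crank_axis; the wooden grip spins freely on its pin, so the gripper need not turn with it.
- crank_axis (a point): Point on the crank's upright axis, fixed to the holder, at the height of crank_handle.
- clip_jar: Small preserving jar of clear glass with wire fittings, 69 mm across, 100 mm high, loose, about 0.34 kg, standing on the holder's base (10 mm up) between the jaws. Origin at its underside, z up; the glass cylinder's axis is 7 mm further along its +x. The lid's hinge is at +x (away from the robot), the wire bail hangs open at -x. The jar's shoulder ends 86 mm above the origin.
- clip_jar_lid (a joint): Opening angle of the lid (rad): 0 closed, 1.047 is the 60 degrees asked for, 1.88 the stop. Sprung towards shut: about 3 N at the lid's middle holds it at 60 degrees.
- lid_middle (a point): Middle of the glass lid, turning with it (lid's axes): a disc 64 mm across, 12 mm thick, 88 to 100 mm above the jar's origin when shut (this point: 94 mm). It can be pinched across its full width, along the jar's y (the hinge's direction), by the last 10 mm of the fingertips and swivels between them as it opens (stiffly if pinched hard: 6 to 8 N is plenty).
- lid_hinge (a point): Point on the axis of the lid's hinge, which runs along the jar's y axis; 36 mm in +x and 9 mm below lid_middle when shut.
- pinch_bowl: Bystander: white bowl 68 mm across, 28 mm high, in front of the holder. Origin: middle of the underside.
- spice_a: Bystander: square spice jar with black cap, 46x46x97 mm, beyond the holder's fixed jaw. Origin: middle of the underside.
- spice_b: Bystander: square spice jar with black cap, 46x46x97 mm, at the right. Origin: middle of the underside.
- ramekin: Bystander: white ramekin 103 mm across, 52 mm high, at the left. Origin: middle of the underside.
- funnel: Bystander: jar funnel standing mouth down, 91 mm across, 62 mm high, at the left. Origin: middle of the underside.
- scoop: Bystander: wooden scoop 177 mm long, near the front at the left.
- timer: Bystander: kitchen timer 64 mm across, 58 mm high, at the right. Origin: middle of the underside.
- tape: Bystander: roll of label tape 62 mm across, 24 mm high, lying near the front at the right. Origin: middle of the underside.
- jaw: Sliding V jaw of the holder, rubber-lined, 80 mm wide, 12 to 60 mm above the worktop, between jar and crank. Origin on the worktop below the mouth of its V. Axes as the holder's; it moves along the holder's +y as the crank is turned.

How it is judged (in metres and radians):
On the way, in this order (a step that is already met when the one before it is completed fails the run):
1. the jar is gripped firmly between the jaws, its lid still shut (contact force between clip_jar and jaw above 8 N and value of joint clip_jar_lid below 0.1 rad), for 0.2 s.
2. the lid is held at 60 degrees by the fingers (value of joint clip_jar_lid between 0.908 and 1.187 rad and contact force between the fingers and clip_jar above 0.5 N), for 0.2 s.
At the end, for the whole second after the job is handed in: The gripper's fingers hold the lid still at 60 degrees open, give or take 8 degrees, while the jar stands upright on the holder's base, gripped between the jaws (all of step 2 and contact force between clip_jar and jaw above 8 N and angle between clip_jar's own z axis and vertical below 0.12 rad and z of clip_jar in the frame of jar_holder below 0.016 m and horizontal distance between clip_jar and jar_holder below 0.025 m and linear speed of clip_jar below 0.03 m/s); the arm keeps its last pose, push and grip.
It fails at once if a bystander is moved more than 3 cm (distance of any of pinch_bowl, spice_a, spice_b, ramekin, funnel, scoop, timer, tape from where it was at the start of the episode above 0.03 m).
It also fails if it takes over 58 s, if anything falls off the work surface, if the arm or the gripper's body presses on something with over 40 N, if the wrist force passes 120 N, or if a joint passes its speed limit or range.

ROBOT

A 6-joint arm with a two-finger parallel gripper is mounted at the origin on a cart in front of the work surface, level with it; the furniture and walls round the work are solid. World frame = base frame: x ahead of the robot, y to its left, z up, the work surface at z = 0. Lengths are in mm, angles in degrees, forces in N, time in s.
With the tool pointing down it reaches from about 300 to 850 mm from the base axis. Payload 4.2 kg.
Tool frame: the origin (TCP) lies at the centre of the arm's flange, where the gripper is bolted on; the fingertips stand 191 mm ahead of it and the grasp point (between the pads) lies 172 mm ahead of it; y points along the fingers, x is the direction in which the jaws open and shut, and the axes are right-handed (so a half turn about y gives the same grasp; the last joint's range is limited). The gripper opens to 91 mm and grips with 3 to 60 N. Pads are 32 mm wide; open, the fingers measure 118 mm over their backs; the gripper's body (76 mm by 178 mm) begins 60 mm behind the grasp point.
Start: joints at [68.64, 18.312, 89.639, -0, 72.044, -1.146], TCP at [198.674, 539.584, 404.776] pointing down, gripper open.
Joint ranges: [-177.97, 177.97], [-48.28, 115.42], [12.27, 149.76], [-77.06, 257.06], [2.81, 150.46], [-146.56, 146.56]. Speed limits (degrees/s): [147.25, 147.25, 180, 180, 180, 180].

INTERFACE

Orientations are given as [roll, pitch, yaw] about the fixed x, y, z axes, in that order (R = Rz(yaw) Ry(pitch) Rx(roll)).
In Python, from workcell import env gives the robot as it stands.
- The arm moves only by the tool carry_out, never from a script. Its argument "increments" is a list of rows, each a list of 3 entries, a list of its own where there are three numbers: the turn, a rotation vector about the tool's x, y, z in rad, then the shift along the tool's x, y, z in mm, then the closure, from 0 (fully open) to 1 (shut). In form: [[[wx, wy, wz], [dx, dy, dz], claw], ...]. A call has 1 to 10 rows; each row is the pose to reach, as a shift and turn from the pose commanded when the call began, along the tool's axes at that moment; what a row does not reach only later rows make up. A row lasts 1/12 s, in which the tool goes at most 41.7 mm and 7.16 degrees, less where a joint would pass 70% of its speed; a pose out of reach is approached as far as the arm can. A call with a gripper value outside its range is refused whole. The fingers move at their own pace and stop on an object; "force" is the grip in N (left out, the last holds). Time passes only in rows, so rows that repeat a pose let the fingers close. It gives the time, the measured TCP pose, the force and the opening at its end, in the units of the state.
- env.state(): the state, without advancing time (a new reading comes with each control period).
- env.grab_frame(name): name is "side" or "top" or "wrist"; returns a dict with "frame" (384x512x3 uint8, blue, green, red), "z_map" (384x512 float32, mm along the optical axis (not along the pixel's ray), 0 where there is no reading), "camera_matrix" (3x3 intrinsics, pixels), "k1" (the pictures are not rectified: a ray, as slopes to the right and down, at radius r is drawn at 1 + k1 r^2 times it, then the intrinsics apply), "rvec" (rotation vector, rad) and "tvec" (3), from world to camera coordinates, as OpenCV has them; the wrist camera has in their place "hand_eye" (4x4, takes a point from camera to tool coordinates, whose origin is the TCP and whose axes are the tool frame's). Camera axes: x right, y down, z forward; pixel columns grow to the right and rows downward; lengths in mm; the calibration is good to about 2 mm. A picture is of the moment at which its call begins: read the wrist's pose just before it.
- env.job_done(): hands the job in, once; it reports no verdict.
The state is a dict: "time_s": time; "qpos": joint angles; "qvel": joint speeds; "effort": joint torques, N m; "ee_pos": TCP position; "ee_rot": TCP orientation; "force": force on the tool from outside, world axes, zero at the start; "torque": the same for the moment, N m; "gripper_width": finger opening in mm.
Only numpy, scipy, OpenCV 4.12 (cv2) and the standard library are available. Lean on these libraries where they do the work, as an engineer would, in place of code of your own. Each camera call takes 0.05 s, during which the arm holds its last target. There are 200 camera calls.

## Working session

There is one attempt and no reset: what is moved stays moved. The work goes in short steps, Python scripts to look and compute and a tool call to move; the robot and the scene stay as the last step left them, time stands still between calls to the robot, and variables do not carry over. Pictures are saved under pics/ and viewed, about 8 in all and at most 12, crops included, and the job is handed in when it is done.

Besides the shell and the picture viewer there is one more tool, called after "Emit:" as name([rows], argument=value, ...), one row to a line, values as JSON. carry_out: Moves the arm, as the interface text tells. Its arguments: {"type":"object","properties":{"increments":{"type":"array","items":{"type":"array"}},"force":{"type":"number"}},"required":["increments"]}

```bash
mkdir -p pics; ls; cat > h.py <<'E'
import numpy as np, cv2
from workcell import env
from scipy.spatial.transform import Rotation as R
def pts(f, tool=None):
    """HxWx3 world points from z_map"""
    K=np.array(f["camera_matrix"]); h,w=f["z_map"].shape
    u,v=np.meshgrid(np.arange(w),np.arange(h))
    p=np.stack([u,v],-1).reshape(-1,1,2).astype(float)
    n=cv2.undistortPoints(p,K,np.array([f["k1"],0,0,0.])).reshape(h,w,2)
    z=f["z_map"]; c=np.dstack([n*z[...,None],z]).astype(float)
    if "rvec" in f:
        Rm=cv2.Rodrigues(np.array(f["rvec"],float))[0]; return (c-np.array(f["tvec"],float).ravel())@Rm
    H=np.array(f["hand_eye"]); c=c@H[:3,:3].T+H[:3,3]
    pos,rot=tool; return c@R.from_euler('xyz',rot,degrees=True).as_matrix().T+np.array(pos)
E
python3 - <<'E'
from h import *
s=env.state(); print(s)
for n in ("top","side"):
    f=env.grab_frame(n); cv2.imwrite(f"pics/{n}0.png",f["frame"]); np.save(n+".npy",pts(f)); print(n,f["k1"],f["rvec"],f["tvec"])
E
```

```text
pics
{'time_s': 0.0, 'qpos': array([ 6.86407816e+01,  1.83493379e+01,  8.97069769e+01, -1.58638002e-04,
        7.20438517e+01, -1.14334775e+00]), 'qvel': array([-0.01748228,  0.03835629, -0.02288736,  0.01485081,  0.01674551,
        0.0863135 ]), 'effort': array([ 1.10174960e-04, -4.12456727e+01, -2.31970328e+01,  7.28714210e-02,
        4.57057462e-02, -1.41769824e-04]), 'ee_pos': array([198.60553483, 539.4191176 , 403.93921554]), 'ee_rot': array([-89.99815209,   0.10014957,  69.78418002]), 'force': array([-0.40037543,  0.48266591, -0.6037062 ]), 'torque': array([-0.01523277, -0.00548433, -0.03849206]), 'gripper_width': 91.24754891506026}
top 0.009864342921949548 [ 2.14689612 -2.11359603  0.20990493] [-102.31217454  469.77634771 1236.93953465]
side -0.049864561966902046 [ 1.92372948 -0.5421679   0.37039189] [-447.96370229  159.11503955 1073.61065232]
```

View pics/top0.png

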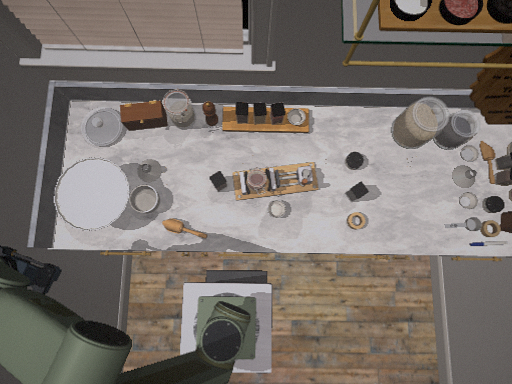

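View pics/side0.png

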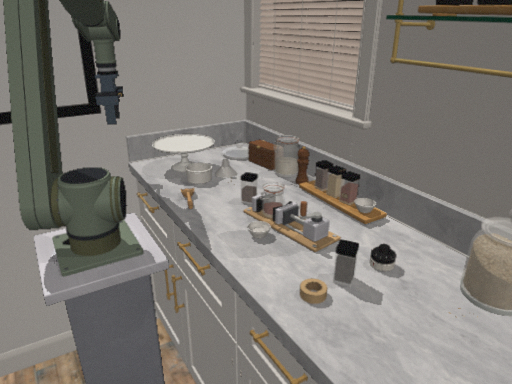

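The top view shows the holder at about (235–318, 165–197), the jar at (258,179), and the crank at its right end near (300,175). Spice_a is at (219,181) and the bowl at (278,208). Next I measure from the depth and a zoomed crop.

```bash
python3 - <<'E'
from h import *
t=np.load("top.npy"); im=cv2.imread("pics/top0.png"); sd=np.load("side.npy"); si=cv2.imread("pics/side0.png")
a=cv2.resize(im[155:222,205:330],None,fx=6,fy=6,interpolation=cv2.INTER_CUBIC)[:300]
b=cv2.resize(si[170:260,225:350],None,fx=6,fy=6,interpolation=cv2.INTER_CUBIC)[:500]
cv2.imwrite("pics/crop.png",cv2.resize(np.vstack([a,b[:,:a.shape[1]]]),None,fx=.74,fy=.74))
hsv=cv2.cvtColor(im,cv2.COLOR_BGR2HSV)
m=((hsv[...,0]>8)&(hsv[...,0]<28)&(hsv[...,1]>90)&(t[...,2]>0)&(t[...,2]<25)).astype(np.uint8)
m[:155]=0;m[205:]=0;m[:,:228]=0;m[:,325:]=0
P=t[m>0]; print(len(P),np.median(P[:,2]))
r=cv2.minAreaRect(P[:,:2].astype(np.float32)); print(r, cv2.boxPoints(r))
for n,T in(("top",t),("side",sd)):
    Q=T.reshape(-1,3); k=(Q[:,0]>380)&(Q[:,0]<720)&(Q[:,1]>-250)&(Q[:,1]<200)
    Q=Q[k]
    for lo,hi in((55,75),(75,92),(92,107),(107,135)):
        q=Q[(Q[:,2]>lo)&(Q[:,2]<hi)]
        # cluster by grid
        g=np.zeros((70,90),np.uint8); ix=((q[:,0]-380)/5).astype(int).clip(0,69); iy=((q[:,1]+250)/5).astype(int).clip(0,89); g[ix,iy]=1
        c,l=cv2.connectedComponents(cv2.dilate(g,np.ones((3,3))))
        for i in range(1,c):
            w=q[l[ix,iy]==i]
            if len(w)>3: print(n,lo,hi,len(w),w.mean(0).round(),w.min(0).round(),w.max(0).round())
E
```

```text
911 9.198831649442095
((529.39599609375, -166.72630310058594), (107.80230712890625, 309.6813049316406), 8.460503578186035) [[ 453.30008    -21.501057 ]
 [ 498.86273   -327.81226  ]
 [ 605.49194   -311.95154  ]
 [ 559.92926     -5.6403503]]
top 55 75 326 [ 517. -105.   60.] [ 473. -178.   55.] [565. -32.  75.]
top 55 75 18 [494.  33.  63.] [483.  14.  56.] [509.  60.  72.]
top 55 75 11 [ 551. -247.   60.] [ 533. -248.   55.] [ 570. -247.   65.]
top 75 92 34 [ 481. -105.   83.] [ 462. -123.   75.] [499. -69.  90.]
top 75 92 16 [495.  34.  85.] [483.  16.  75.] [520.  48.  92.]
top 92 107 191 [519. -94. 104.] [ 483. -126.   96.] [557. -62. 107.]
top 92 107 167 [512.  43.  97.] [483.  15.  92.] [541.  72. 103.]
top 107 135 109 [517. -95. 109.] [ 479. -122.  107.] [544. -69. 114.]
top 107 135 9 [715. 182. 120.] [711. 170. 107.] [718. 192. 131.]
side 55 75 334 [ 511. -131.   62.] [ 468. -183.   55.] [566. -44.  75.]
side 55 75 89 [504.  25.  65.] [481.   9.  55.] [538.  46.  75.]
side 75 92 127 [ 499. -114.   84.] [ 459. -131.   75.] [541. -82.  92.]
side 75 92 85 [501.  25.  84.] [481.   9.  75.] [539.  46.  92.]
side 92 107 123 [ 508. -112.  102.] [ 479. -131.   92.] [557. -64. 107.]
side 92 107 88 [509.  36.  97.] [483.  10.  92.] [537.  70. 100.]
side 107 135 88 [ 516. -100.  109.] [ 483. -128.  107.] [540. -75. 112.]
side 107 135 10 [712. 181. 121.] [709. 166. 109.] [718. 193. 131.]
```

View pics/crop.png

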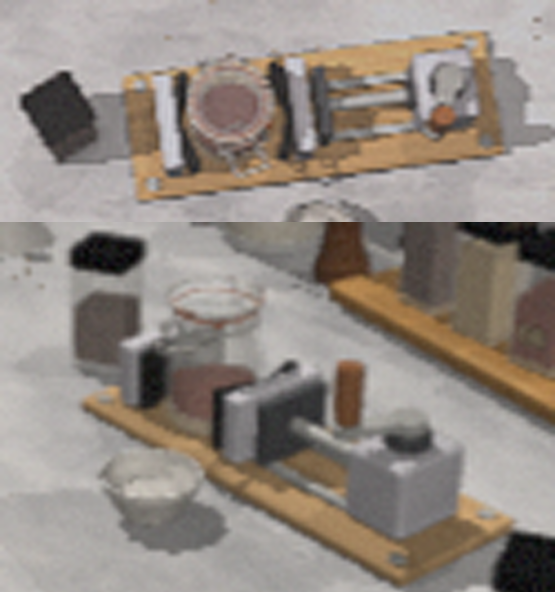

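The crop shows the jar at (230,100) in the upper panel, with the crank hub at (450,80) and the orange handle top at (442,118). In the lower (side) panel the handle stands at (348,390). Next I locate the orange handle in both views.

```bash
cat >> h.py <<'E'
def ray(f,uv):
    n=cv2.undistortPoints(np.array(uv,float).reshape(1,1,2),np.array(f["camera_matrix"]),np.array([f["k1"],0,0,0.])).ravel()
    Rm=cv2.Rodrigues(np.array(f["rvec"],float))[0]; o=-Rm.T@np.array(f["tvec"],float).ravel(); return o,Rm.T@np.array([*n,1])
def onz(f,uv,z):
    o,d=ray(f,uv); return o+d*(z-o[2])/d[2]
E
python3 - <<'E'
from h import *
L=[]
for n,(x0,x1,y0,y1) in(("top",(280,320,160,195)),("side",(290,325,195,222))):
    f=env.grab_frame(n); hsv=cv2.cvtColor(f["frame"],cv2.COLOR_BGR2HSV).astype(int); P=pts(f)
    h,s,v=hsv[...,0],hsv[...,1],hsv[...,2]
    m=(((h<13)|(h>172))&(s>110)); k=np.zeros_like(m); k[y0:y1,x0:x1]=m[y0:y1,x0:x1]
    yy,xx=np.nonzero(k); print(n,len(yy),xx.mean(),yy.mean(),xx.min(),xx.max(),yy.min(),yy.max())
    print(np.median(P[k],0).round(1), P[k][:,2].max())
    L.append((f,xx.mean(),yy.mean(),yy.min(),hsv))
f,u,v,_,_=L[0]; print("top@122",onz(f,(u,v),122),"@112",onz(f,(u,v),112))
a,d=ray(f,(u,v)); g=L[1]; b,e=ray(g[0],g[1:3]); 
t=np.linalg.lstsq(np.c_[d,-e],b-a,rcond=None)[0]; print(a+d*t[0],b+e*t[1])
E
```

```text
top 16 304.1875 180.8125 302 306 179 182
[ 504.1 -259.7  122.1] 127.50070942478371
side 47 303.1489361702128 208.14893617021278 301 305 202 215
[ 499.8 -269.8  107.8] 123.16735720233797
top@122 [ 504.30625336 -260.16273223  122.        ] @112 [ 506.57353271 -261.67740576  112.        ]
[ 508.73529646 -263.12158877  102.46538419] [ 505.73691306 -261.27507256  101.50587999]
```

Handle at about (505.5, −261.5, 102). The axis derived from the plate is (545, −272), which gives a radius of 41 against the stated 42, so they agree. I'll write a helper that prints the increments.

```bash
cat >> h.py <<'E'
def inc(p,yaw=None,s=None):
    "turn and shift in tool axes from measured pose to world TCP p, tool down with x at yaw"
    s=s or env.state(); A=R.from_euler('xyz',s["ee_rot"],degrees=True)
    B=A if yaw is None else R.from_euler('xyz',[-90,0,yaw],degrees=True)
    return (A.inv()*B).as_rotvec().round(3),A.inv().apply(np.array(p)-s["ee_pos"]).round(1)
E
python3 - <<'E'
from h import *
print(inc([505,-262,390],-81.5)); print(env.grab_frame("wrist")["hand_eye"])
E
```

```text
(array([ 1.00e-03,  2.64e+00, -0.00e+00]), array([-646.3,   14.9, -564.4]))
[[ 9.99999512e-01 -5.66057439e-05 -9.86174609e-04 -3.18865678e-01]
 [ 9.31979221e-04 -2.76784357e-01  9.60931606e-01  1.97252353e+01]
 [-3.27351953e-04 -9.60932056e-01 -2.76784169e-01  7.90399839e+01]
 [ 0.00000000e+00  0.00000000e+00  0.00000000e+00  1.00000000e+00]]
```

Emit:
carry_out([
  [[0,0.12,0],[-29,0,-25],0],
  [[0,0.24,0],[-58,0,-50],0],
  [[0,0.36,0],[-87,1,-76],0],
  [[0,0.48,0],[-116,2,-101],0],
  [[0,0.6,0],[-145,3,-127],0],
  [[0,0.72,0],[-174,4,-152],0],
  [[0,0.84,0],[-203,5,-177],0],
  [[0,0.96,0],[-232,6,-203],0],
  [[0,1.08,0],[-261,7,-228],0],
  [[0,1.2,0],[-290,7,-253],0],
])

```text
time_s: 1.08
ee_pos: [335.8, 178.2, 397.7]
ee_rot: [-90.0, -0.0, 0.7]
force: [0.2, 0.3, 0.6]
gripper_width: 91.2
```

```bash
python3 - <<'E'
from h import *
print(inc([505,-262,390],-81.5)); s=env.state(); print(s["qpos"].round(1),s["ee_pos"],s["ee_rot"])
E
```

```text
(array([-0.   ,  1.435,  0.   ]), array([ 163.6,    7.7, -442.3]))
[ 26.2   0.7 112.8   0.   66.5  25.5] [335.84192011 178.22214014 397.73324506] [-8.99899574e+01 -1.78600053e-02  7.24114998e-01]
```

Emit:
carry_out([
  [[0,0.12,0],[14,0,-37],0],
  [[0,0.24,0],[27,1,-74],0],
  [[0,0.36,0],[41,2,-111],0],
  [[0,0.48,0],[55,2,-148],0],
  [[0,0.6,0],[68,3,-184],0],
  [[0,0.72,0],[82,4,-221],0],
  [[0,0.84,0],[95,5,-258],0],
  [[0,0.96,0],[109,5,-295],0],
  [[0,1.08,0],[123,6,-332],0],
  [[0,1.2,0],[136,7,-369],0],
])

```text
time_s: 1.92
ee_pos: [478.8, -188.6, 390.7]
ee_rot: [-90.0, 0.0, -68.1]
force: [0.1, -0.1, -0.6]
gripper_width: 91.1
```

```bash
python3 - <<'E'
from h import *
print(inc([505,-262,390],-81.5))
E
```

```text
(array([-0.   ,  0.234, -0.   ]), array([77.9,  0.7, -3.1]))
```

Emit:
carry_out([
  [[0,0.12,0],[36,0,-2],0.3],
  [[0,0.234,0],[68,1,-3],0.4],
  [[0,0.234,0],[78,1,-3],0.4],
  [[0,0.234,0],[78,1,-3],0.4],
  [[0,0.234,0],[78,1,-3],0.4],
])

```text
time_s: 2.33
ee_pos: [505.1, -259.6, 389.2]
ee_rot: [-90.1, 0.1, -81.1]
force: [-0.1, 0.4, -0.8]
gripper_width: 60.4
```

```bash
python3 - <<'E'
from h import *
s=env.state(); f=env.grab_frame("wrist"); cv2.imwrite("pics/w1.png",f["frame"]); P=pts(f,(s["ee_pos"],s["ee_rot"])); np.save("w1.npy",P)
hsv=cv2.cvtColor(f["frame"],cv2.COLOR_BGR2HSV).astype(int); h,sa=hsv[...,0],hsv[...,1]
m=((h<13)|(h>172))&(sa>110)&(P[...,2]>75)&(P[...,2]<130)
n,l,st,c=cv2.connectedComponentsWithStats(m.astype(np.uint8))
for i in range(1,n):
    if st[i,4]>60:
        q=P[l==i]; top=q[q[:,2]>118]; print(st[i],c[i],np.median(q,0),len(top),top.mean(0) if len(top) else '', top.min(0) if len(top) else '', top.max(0) if len(top) else '')
print(s["ee_pos"],s["ee_rot"],s["gripper_width"])
E
```

```text
[ 505.05331531 -259.55953758  389.1982153 ] [-90.06320429   0.09733745 -81.10661246] 60.44572742862885
```

View pics/w1.png

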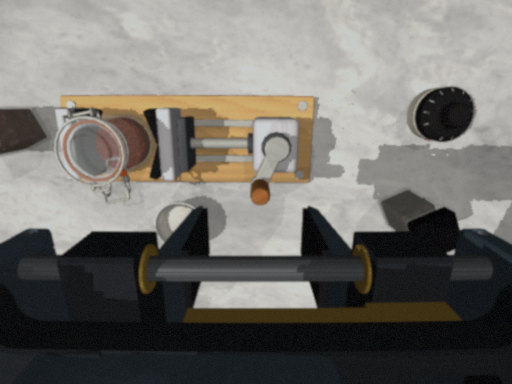

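The wrist view shows the handle at (260,190), the hub at (276,148), and the jar lid at (90,152). My mask found nothing, so I check the values at those pixels.

```bash
python3 - <<'E'
from h import *
P=np.load("w1.npy"); im=cv2.imread("pics/w1.png"); hsv=cv2.cvtColor(im,cv2.COLOR_BGR2HSV).astype(int)
for u,v in((260,184),(260,192),(260,200),(276,148),(271,165),(90,150),(285,110),(70,104),(304,105),(302,174)): print(u,v,P[v,u].round(1),hsv[v,u])
m=(hsv[...,1]>130)&(hsv[...,2]>60)&((hsv[...,0]<14)|(hsv[...,0]>172)); m[:, :240]=0;m[:,280:]=0;m[:170]=0;m[210:]=0
q=P[m]; print(len(q),np.percentile(q,[2,50,98],axis=0).round(1)); t=q[q[:,2]>q[:,2].max()-6]; print(t.mean(0),len(t))
hub=P[135:160,262:292].reshape(-1,3); hub=hub[hub[:,2]>80]; print("hub",len(hub),hub.mean(0),hub.min(0),hub.max(0))
# jar ring: top points above 100
j=P[95:200,40:150].reshape(-1,3); j=j[(j[:,2]>103)&(j[:,2]<118)]; print("lid",len(j),cv2.minEnclosingCircle(j[:,:2].astype(np.float32)),np.median(j,0),np.percentile(j,[2,98],axis=0).round(1))
E
```

```text
260 184 [ 512.2 -263.2  110.3] [ 13 159  61]
260 192 [ 508.3 -263.6  123.6] [ 13 172 157]
260 200 [ 500.5 -264.8  122.6] [ 13 168 149]
276 148 [ 544.6 -274.9   81.7] [ 30  14 166]
271 165 [ 526.4 -272.9   81.4] [ 30  16 164]
90 150 [ 519.9 -101.5  109.2] [150   2 107]
285 110 [ 583.  -284.4   11.3] [ 19 121 201]
70 104 [550.4 -21.1  10.5] [ 42   6 201]
304 105 [ 592.5 -306.2   11.7] [ 25  15 183]
302 174 [ 507.8 -320.6   13.1] [ 18  26 117]
265 [[ 497.9 -271.1   96.4]
 [ 507.  -263.3  122.4]
 [ 512.4 -256.2  124.3]]
[ 581.7998968  -247.48931549  369.38688957] 2
hub 482 [ 544.14064306 -275.07740878   84.05290245] [ 531.34982355 -287.88433635   80.10420483] [ 581.7998968  -247.48931549  369.38688957]
lid 3986 ((516.1325073242188, -97.31298065185547), 39.68537139892578) [ 518.02810752 -100.27673233  106.84181809] [[ 484.  -128.3  103.5]
 [ 547.7  -67.6  111.1]]
```

Emit:
carry_out([
  [[0,0,0],[2,25,0],0.4],
  [[0,0,0],[2,50,0],0.4],
  [[0,0,0],[2,75,0],0.4],
  [[0,0,0],[2,95,0],0.4],
  [[0,0,0],[2,112,0],0.4],
  [[0,0,0],[2,112,0],0.4],
  [[0,0,0],[2,112,0],1],
  [[0,0,0],[2,112,0],1],
  [[0,0,0],[2,112,0],1],
  [[0,0,0],[2,112,0],1],
], force=20)

```text
time_s: 3.22
ee_pos: [505.9, -261.6, 279.2]
ee_rot: [-89.9, -0.1, -81.1]
force: [-0.3, 0.3, 0.2]
gripper_width: 30.9
```

```bash
python3 - <<'E'
from h import *
s=env.state(); print(s["ee_pos"],s["ee_rot"],s["force"],s["gripper_width"])
c=np.array([545.5,-273.8]); A=R.from_euler('xyz',[-90,0,-81.5],degrees=True)
th0=np.deg2rad(166); p=lambda t:np.r_[c+42*np.array([np.cos(t),np.sin(t)]),0]
for k in range(0,44): print(k,A.inv().apply(p(th0-.15*k)-p(th0)).round()[[0,2]].astype(int).tolist(),end=' ')
E
```

```text
[ 505.89596496 -261.63752135  279.20206182] [-8.98733722e+01 -8.76960468e-02 -8.11041766e+01] [-0.32835141  0.3135617   0.220202  ] 30.941152036391713
0 [0, 0] 1 [-6, 3] 2 [-11, 6] 3 [-15, 11] 4 [-19, 16] 5 [-22, 21] 6 [-24, 27] 7 [-26, 33] 8 [-26, 40] 9 [-25, 46] 10 [-24, 52] 11 [-21, 58] 12 [-18, 63] 13 [-14, 68] 14 [-9, 72] 15 [-4, 76] 16 [2, 78] 17 [8, 80] 18 [14, 81] 19 [20, 81] 20 [27, 79] 21 [32, 77] 22 [38, 75] 23 [43, 71] 24 [48, 66] 25 [51, 61] 26 [54, 56] 27 [57, 50] 28 [58, 44] 29 [58, 38] 30 [57, 31] 31 [56, 25] 32 [53, 19] 33 [50, 14] 34 [46, 9] 35 [41, 5] 36 [36, 2] 37 [30, -1] 38 [24, -2] 39 [18, -3] 40 [11, -3] 41 [5, -2] 42 [-1, 0] 43 [-6, 3]
```

Emit:
carry_out([
  [[0,0,0],[0,0,0],1],
  [[0,0,0],[0,0,0],1],
  [[0,0,0],[0,0,0],1],
  [[0,0,0],[0,0,0],1],
])

```text
time_s: 3.55
ee_pos: [505.9, -262.3, 278.6]
ee_rot: [-89.9, -0.1, -81.1]
force: [-0.4, -3.5, 4.2]
gripper_width: 18.6
```

```bash
python3 - <<'E'
from h import *
s=env.state(); print(s["ee_pos"],s["ee_rot"],s["force"],s["gripper_width"])
E
```

```text
[ 505.94956522 -262.30984991  278.57809708] [-89.90077098  -0.11905837 -81.12589277] [-0.35399625 -3.53668381  4.15931951] 18.591522388040985
```

Emit:
carry_out([
  [[0,0,0],[-6,0,3],1],
  [[0,0,0],[-11,0,6],1],
  [[0,0,0],[-15,0,11],1],
  [[0,0,0],[-19,0,16],1],
  [[0,0,0],[-22,0,21],1],
  [[0,0,0],[-24,0,27],1],
  [[0,0,0],[-26,0,33],1],
  [[0,0,0],[-26,0,40],1],
  [[0,0,0],[-25,0,46],1],
  [[0,0,0],[-24,0,52],1],
])

```text
time_s: 4.38
ee_pos: [552.9, -232.2, 278.4]
ee_rot: [-90.2, -0.3, -81.0]
force: [-5.7, -12.2, 4.5]
gripper_width: 18.4
```

```bash
python3 - <<'E'
from h import *
s=env.state(); print(s["ee_pos"],s["ee_rot"],s["force"],s["gripper_width"])
v=s["ee_pos"][:2]-[545.5,-273.8]; print(np.hypot(*v),np.degrees(np.arctan2(v[1],v[0])))
E
```

```text
[ 552.90227907 -232.19068856  278.43464916] [-90.15585113  -0.34626646 -81.01417149] [ -5.68888172 -12.18337714   4.49551784] 18.44099074646498
42.262613906660036 79.91263715702377
```

Emit:
carry_out([
  [[0,0,0],[4,0,6],1],
  [[0,0,0],[7,0,11],1],
  [[0,0,0],[11,0,16],1],
  [[0,0,0],[16,0,20],1],
  [[0,0,0],[21,0,24],1],
  [[0,0,0],[27,0,26],1],
  [[0,0,0],[33,0,28],1],
  [[0,0,0],[39,0,29],1],
  [[0,0,0],[45,0,29],1],
  [[0,0,0],[52,0,27],1],
])

```text
time_s: 5.22
ee_pos: [588.3, -276.1, 278.6]
ee_rot: [-89.9, 0.2, -81.2]
force: [2.5, 4.4, 4.8]
gripper_width: 18.5
```

Emit:
carry_out([
  [[0,0,0],[5,0,-2],1],
  [[0,0,0],[11,0,-4],1],
  [[0,0,0],[16,0,-8],1],
  [[0,0,0],[21,0,-13],1],
  [[0,0,0],[24,0,-18],1],
  [[0,0,0],[27,0,-23],1],
  [[0,0,0],[30,0,-29],1],
  [[0,0,0],[31,0,-35],1],
  [[0,0,0],[31,0,-41],1],
  [[0,0,0],[30,0,-48],1],
])

```text
time_s: 6.05
ee_pos: [546.5, -316.1, 278.8]
ee_rot: [-89.7, -0.4, -81.1]
force: [4.1, -6.4, 2.1]
gripper_width: 18.3
```

```bash
python3 - <<'E'
from h import *
s=env.state(); print(s["ee_pos"],s["ee_rot"],s["force"],s["gripper_width"])
v=s["ee_pos"][:2]-[545.5,-273.8]; print(np.hypot(*v),np.degrees(np.arctan2(v[1],v[0])))
f=env.grab_frame("wrist"); cv2.imwrite("pics/w2.png",f["frame"])
E
```

```text
[ 546.53347514 -316.07503384  278.76097428] [-89.66219619  -0.39783516 -81.10788344] [ 4.06969985 -6.36228415  2.06998941] 18.273319671861227
42.28766436075552 -88.59959964735884
```

View pics/w2.png

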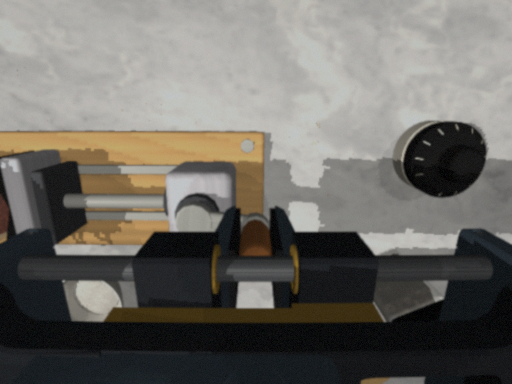

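The gripper still holds the handle at (255,240), and it has turned about 4.4 rad. I carry on in smaller portions and watch the force.

Emit:
carry_out([
  [[0,0,0],[0,0,-3],1],
  [[0,0,0],[-1,0,-6],1],
  [[0,0,0],[-2,0,-9],1],
  [[0,0,0],[-4,0,-12],1],
  [[0,0,0],[-4,0,-12],1],
])

```text
time_s: 6.52
ee_pos: [532.9, -314.0, 278.7]
ee_rot: [-89.9, -0.4, -81.1]
force: [1.5, -7.6, 3.1]
gripper_width: 18.3
```

Emit:
carry_out([
  [[0,0,0],[-2,0,-3],1],
  [[0,0,0],[-3,0,-5],1],
  [[0,0,0],[-5,0,-8],1],
  [[0,0,0],[-7,0,-10],1],
  [[0,0,0],[-7,0,-10],1],
])

```text
time_s: 6.93
ee_pos: [521.7, -308.5, 278.7]
ee_rot: [-89.9, -0.3, -81.1]
force: [0.3, -7.0, 4.1]
gripper_width: 18.0
```

```bash
python3 - <<'E'
from h import *
s=env.state(); print(s["ee_pos"],s["ee_rot"],s["force"],s["gripper_width"])
v=s["ee_pos"][:2]-[545.5,-273.8]; print(np.hypot(*v),np.degrees(np.arctan2(v[1],v[0])))
E
```

```text
[ 521.74464693 -308.46874953  278.67974007] [-89.91956278  -0.32223185 -81.08864149] [ 0.32773483 -6.98978259  4.13645724] 17.991023528289215
42.02664623054137 -124.41930863013435
```

Emit:
carry_out([
  [[0,0,0],[-3,0,-2],1],
  [[0,0,0],[-5,0,-4],1],
  [[0,0,0],[-8,0,-6],1],
  [[0,0,0],[-10,0,-8],1],
  [[0,0,0],[-10,0,-8],1],
])

```text
time_s: 7.35
ee_pos: [512.3, -299.5, 278.6]
ee_rot: [-89.9, -0.3, -81.1]
force: [-0.9, -4.3, 4.2]
gripper_width: 18.4
```

Emit:
carry_out([
  [[0,0,0],[-3,0,-1],1],
  [[0,0,0],[-6,0,-3],1],
  [[0,0,0],[-9,0,-4],1],
  [[0,0,0],[-12,0,-5],1],
  [[0,0,0],[-12,0,-5],1],
])

```text
time_s: 7.77
ee_pos: [506.8, -290.3, 278.7]
ee_rot: [-89.7, -0.7, -81.0]
force: [3.1, -13.3, -0.9]
gripper_width: 18.2
```

```bash
python3 - <<'E'
from h import *
s=env.state(); print(s["ee_pos"],s["ee_rot"],s["force"],s["gripper_width"])
v=s["ee_pos"][:2]-[545.5,-273.8]; t=np.arctan2(v[1],v[0]);print(np.hypot(*v),np.degrees(t), "tang",s["force"][:2]@[-np.sin(t),np.cos(t)])
E
```

```text
[ 506.79006452 -290.27039823  278.73714619] [-89.7001307   -0.70024163 -81.00983133] [  3.05518916 -13.34699036  -0.88307128] 18.198960963641028
42.06819609622419 -156.9510986807091 tang 13.47767126533326
```

The tangential force jumped to 13 N and the position lags the command, so the crank is at its end stop (5.64 rad turned). I release and raise the gripper.

Emit:
carry_out([
  [[0,0,0],[3,0,1],1],
  [[0,0,0],[3,0,1],0.4],
  [[0,0,0],[3,0,1],0.4],
  [[0,0,0],[3,0,1],0.4],
  [[0,0,0],[3,-25,1],0.3],
  [[0,0,0],[3,-60,1],0.2],
  [[0,0,0],[3,-95,1],0],
  [[0,0,0],[3,-110,1],0],
  [[0,0,0],[-20,-110,1],0],
  [[0,0,0],[-50,-110,1],0],
])

```text
time_s: 8.6
ee_pos: [498.7, -237.9, 388.4]
ee_rot: [-89.9, -0.1, -81.3]
force: [0.6, 0.1, -0.4]
gripper_width: 75.6
```

Emit:
carry_out([
  [[0,0,0],[-30,0,-8],0],
  [[0,0,0],[-65,0,-16],0],
  [[0,0,0],[-90,0,-25],0],
  [[0,0,0],[-90,0,-25],0],
  [[0,0,0],[-90,0,-25],0],
  [[0,0,0],[-90,0,-25],0],
])

```text
time_s: 9.1
ee_pos: [460.4, -152.5, 387.7]
ee_rot: [-90.0, -0.0, -81.1]
force: [-0.1, 0.1, 0.4]
gripper_width: 90.9
```

```bash
python3 - <<'E'
from h import *
s=env.state(); f=env.grab_frame("wrist"); cv2.imwrite("pics/w3.png",f["frame"]); P=pts(f,(s["ee_pos"],s["ee_rot"])); np.save("w3.npy",P)
print(s["ee_pos"],s["ee_rot"],s["force"],s["gripper_width"])
E
```

```text
[ 460.38607741 -152.50686994  387.65289083] [-8.99972005e+01 -8.27863337e-03 -8.11024779e+01] [-0.10103038  0.10634427  0.42886577] 90.87205023814798
```

View pics/w3.png

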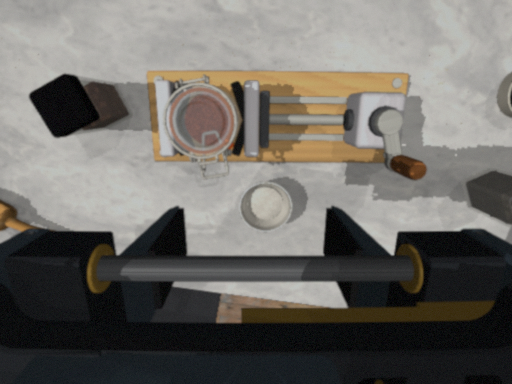

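The jar at (203,119) is now clamped between the jaws, and the bail at (212,165) and hinge near (185,80) suggest it may be yawed. I measure the lid circle and zoom in.

```bash
python3 - <<'E'
from h import *
P=np.load("w3.npy"); im=cv2.imread("pics/w3.png")
cv2.imwrite("pics/w3c.png",cv2.resize(im[68:190,145:265],None,fx=5,fy=4.9,interpolation=cv2.INTER_CUBIC))
s=P[60:190,140:260]
j=s.reshape(-1,3)
for lo,hi in((104,114),(107,114),(90,103),(60,88)):
    q=j[(j[:,2]>lo)&(j[:,2]<hi)]; print(lo,hi,len(q),cv2.minEnclosingCircle(q[:,:2].astype(np.float32)),np.median(q,0).round(1),np.percentile(q,[1,99],axis=0).round(1).tolist())
z=s[...,2]; 
v=cv2.resize((np.clip(z,0,120)*2).astype(np.uint8),None,fx=5,fy=4.9,interpolation=cv2.INTER_NEAREST); cv2.imwrite("pics/z3.png",v)
for u,w in((184,80),(160,84),(208,80),(212,165),(205,175),(203,119),(203,155)): print(u,w,P[w,u].round(1))
E
```

```text
104 114 4253 ((515.9913940429688, -92.59908294677734), 39.61353302001953) [517.  -94.3 107.3] [[481.0, -124.6, 104.1], [548.7, -61.9, 111.4]]
107 114 2247 ((511.1167297363281, -94.42452239990234), 34.07588577270508) [516.5 -93.7 108.8] [[481.0, -115.9, 107.1], [539.2, -71.1, 111.7]]
90 103 242 ((516.68115234375, -92.87969970703125), 41.6075553894043) [546.9 -86.1  97.1] [[476.3, -125.0, 90.2], [557.5, -62.4, 103.0]]
60 88 1405 ((516.71630859375, -93.65650939941406), 64.67411804199219) [ 515.8 -124.1   60.8] [[460.4, -148.5, 60.0], [559.3, -38.7, 87.4]]
184 80 [554.5 -52.8  10.8]
160 84 [544.6 -40.5  59.4]
208 80 [553.2 -96.5 103.3]
212 165 [455.  -96.5   0.7]
205 175 [440.  -88.7   0.5]
203 119 [519.5 -96.6 108.4]
203 155 [486.5 -99.5 104.9]
```

View pics/w3c.png

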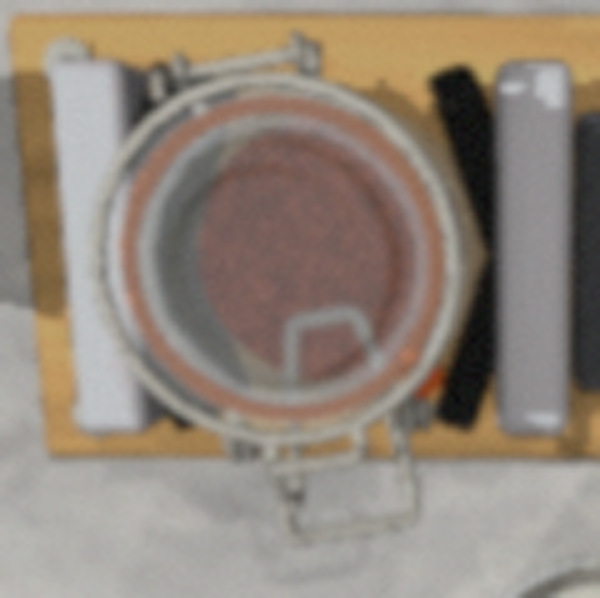

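The hinge bar runs from (160,85) to (310,50) in the crop and the bail bar is tilted the same way, so the jar is yawed about 12° counter-clockwise relative to the tool. I cast these points as rays onto their height planes.

```bash
cat >> h.py <<'E'
def wz(f,s,uv,z):
    n=cv2.undistortPoints(np.array(uv,float).reshape(1,1,2),np.array(f["camera_matrix"]),np.array([f["k1"],0,0,0.])).ravel()
    H=np.array(f["hand_eye"]); A=R.from_euler('xyz',s["ee_rot"],degrees=True).as_matrix()
    o=A@H[:3,3]+s["ee_pos"]; d=A@H[:3,:3]@np.array([*n,1]); return (o+d*(z-o[2])/d[2]).round(1)
E
python3 - <<'E'
from h import *
s=env.state(); f=env.grab_frame("wrist"); im=f["frame"]; P=pts(f,(s["ee_pos"],s["ee_rot"]))
px=lambda a,b:(145+(a+.5)/5-.5,68+(b+.5)/4.9-.5)
for n,a,b,z in(("h1",165,82,95),("h2",305,52,95),("b1",272,465,90),("b2",358,450,90),("gask c",284,256,98),("outer",281,258,96)):
    print(n,wz(f,s,px(a,b),z))
hsv=cv2.cvtColor(im,cv2.COLOR_BGR2HSV).astype(int)
# red gasket contour
m=((hsv[...,0]<14)&(hsv[...,1]>70)&(hsv[...,2]>100)&(P[...,2]>88)).astype(np.uint8); k=np.zeros_like(m); k[75:170,155:240]=m[75:170,155:240]
c=max(cv2.findContours(k,cv2.RETR_EXTERNAL,cv2.CHAIN_APPROX_NONE)[0],key=cv2.contourArea); e=cv2.fitEllipse(c); print(e, wz(f,s,e[0],98))
q=P[60:190,140:260].reshape(-1,3); q=q[(q[:,2]>88)&(q[:,2]<103)&((q[:,0]>548))]; print(len(q)); print(q[np.argsort(q[:,1])][::6].round(1).tolist())
E
```

```text
h1 [546.1 -68.5  95. ]
h2 [555.2 -93.3  95. ]
b1 [475.8 -94.5  90. ]
b2 [ 481.5 -111.1   90. ]
gask c [518.1 -93.9  98. ]
outer [517.5 -93.1  96. ]
((200.84942626953125, 120.6832275390625), (62.00651550292969, 66.17350769042969), 151.2951202392578) [517.2 -93.5  98. ]
110
[[554.2, -95.9, 102.8], [553.1, -94.3, 102.6], [557.7, -92.8, 96.7], [554.9, -92.5, 98.8], [551.5, -91.5, 96.2], [554.0, -90.4, 96.2], [552.8, -88.7, 96.5], [554.5, -87.3, 94.6], [552.4, -86.0, 96.2], [551.3, -84.3, 96.6], [550.2, -82.6, 96.5], [551.7, -81.6, 96.6], [549.8, -79.6, 95.3], [548.7, -77.9, 95.3], [548.4, -76.2, 95.6], [549.0, -74.4, 96.0], [549.6, -72.3, 95.0], [551.1, -71.4, 95.7], [550.8, -69.9, 97.0]]
```

Yaw estimates from four cues are 17–21°, so I take 19.5°. The lid centre is (517.5, −93.5), and its distance to the hinge is 35.5 against the stated 36. I compute the move.

```bash
python3 - <<'E'
from h import *
print(inc([517.5,-93.5,360],-70.5),env.state()["time_s"])
E
```

```text
(array([ 0.   , -0.186, -0.   ]), array([-50.2,  27.5,  65.3])) 9.2
```

Emit:
carry_out([
  [[0,-0.06,0],[-17,5,22],0],
  [[0,-0.12,0],[-34,15,44],0],
  [[0,-0.186,0],[-50,27,65],0],
  [[0,-0.186,0],[-50,27,65],0],
  [[0,-0.186,0],[-50,27,65],0],
  [[0,-0.186,0],[-50,27,65],0],
])

```text
time_s: 9.7
ee_pos: [516.9, -93.8, 360.4]
ee_rot: [-90.1, 0.0, -70.5]
force: [-1.0, -0.2, -0.5]
gripper_width: 91.1
```

```bash
python3 - <<'E'
from h import *
print(inc([517.5,-93.5,290],-70.5)); s=env.state(); print(s["ee_pos"],s["ee_rot"])
f=env.grab_frame("wrist"); cv2.imwrite("pics/w4.png",f["frame"])
E
```

```text
(array([ 0.001, -0.001, -0.   ]), array([-0.1, 70.4,  0.7]))
[516.89548295 -93.78917462 360.43753006] [-9.00576111e+01  7.66773021e-03 -7.05392140e+01]
```

View pics/w4.png

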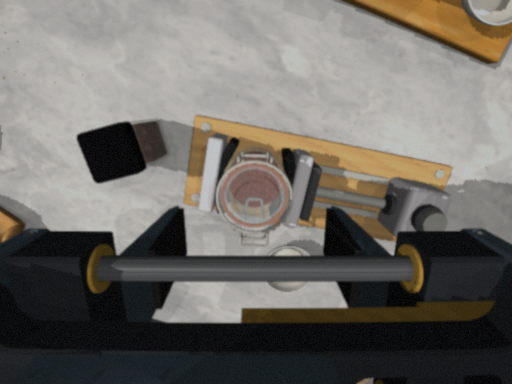

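The jar is now square to the gripper: lid centre at (254,195), hinge (257,155) above and bail (254,238) below. I descend and pinch.

Emit:
carry_out([
  [[0,0,0],[0,20,1],0],
  [[0,0,0],[0,40,1],0],
  [[0,0,0],[0,55,1],0],
  [[0,0,0],[0,65,1],0],
  [[0,0,0],[0,70,1],0],
  [[0,0,0],[0,70,1],0],
  [[0,0,0],[0,70,1],0.3],
  [[0,0,0],[0,70,1],0.5],
  [[0,0,0],[0,70,1],0.5],
  [[0,0,0],[0,70,1],0.5],
], force=8)

```text
time_s: 10.58
ee_pos: [517.9, -92.7, 291.5]
ee_rot: [-89.9, -0.0, -70.5]
force: [0.3, -0.4, -0.1]
gripper_width: 67.1
```

Emit:
carry_out([
  [[0,0,0],[0,0,0],0.5],
  [[0,0,0],[0,0,0],0.5],
  [[0,0,0],[0,0,0],0.5],
])

```text
time_s: 10.83
ee_pos: [517.8, -92.5, 291.0]
ee_rot: [-90.0, 0.0, -70.5]
force: [0.5, 0.1, 0.8]
gripper_width: 61.4
```

```bash
python3 - <<'E'
from h import *
s=env.state(); print(s["ee_pos"],s["ee_rot"],s["force"],s["gripper_width"],s["time_s"])
f=env.grab_frame("wrist"); cv2.imwrite("pics/w5.png",f["frame"][120:300,100:420])
E
```

```text
[517.78360566 -92.54878041 291.04168441] [-8.99573665e+01  5.45064983e-03 -7.04812703e+01] [0.48675017 0.08036607 0.81732466] 61.37937165484002 10.8333
```

View pics/w5.png

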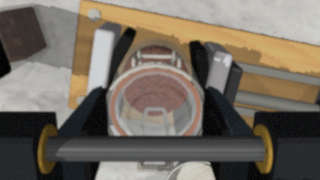

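The fingers straddle the lid, with the tips about 100 mm up. I open briefly, go 2 mm lower for a surer hold, and pinch again.

Emit:
carry_out([
  [[0,0,0],[0,0,0],0.15],
  [[0,0,0],[0,0,0],0.15],
  [[0,0,0],[0,2,0],0.15],
  [[0,0,0],[0,2,0],0.15],
  [[0,0,0],[0,2,0],0.5],
  [[0,0,0],[0,2,0],0.5],
  [[0,0,0],[0,2,0],0.5],
  [[0,0,0],[0,2,0],0.5],
  [[0,0,0],[0,2,0],0.5],
  [[0,0,0],[0,2,0],0.5],
])

```text
time_s: 11.72
ee_pos: [517.7, -92.7, 288.7]
ee_rot: [-90.0, 0.0, -70.5]
force: [-0.2, 0.5, -0.9]
gripper_width: 61.7
```

```bash
python3 - <<'E'
from h import *
s=env.state(); print(s["ee_pos"],s["force"],s["gripper_width"],s["time_s"])
a0=np.degrees(np.arctan2(9,-36)); r=np.hypot(36,9)
for k in range(0,61,5): a=np.radians(a0-k); print(k,(36+r*np.cos(a)).round(1),(9-r*np.sin(a)).round(1))
E
```

```text
[517.65121564 -92.70943633 288.68073137] [-0.20443344  0.45395207 -0.87529589] 61.749864463069514 11.7167
0 0.0 -0.0
5 0.9 -3.1
10 2.1 -6.1
15 3.6 -9.0
20 5.2 -11.8
25 7.2 -14.4
30 9.3 -16.8
35 11.7 -19.0
40 14.2 -21.0
45 16.9 -22.8
50 19.8 -24.4
55 22.7 -25.7
60 25.8 -26.7
```

Emit:
carry_out([
  [[0,0,0],[0,-2,0.5],0.5],
  [[0,0,0],[0,-4,1.5],0.5],
  [[0,0,0],[0,-6,2],0.5],
  [[0,0,0],[0,-9,3.5],0.5],
  [[0,0,0],[0,-12,5],0.5],
  [[0,0,0],[0,-14.5,7],0.5],
  [[0,0,0],[0,-17,9.5],0.5],
  [[0,0,0],[0,-17,9.5],0.5],
])

```text
time_s: 12.38
ee_pos: [526.2, -89.6, 306.5]
ee_rot: [-90.1, 0.0, -70.4]
force: [-4.8, -4.7, 0.9]
gripper_width: 61.6
```

```bash
python3 - <<'E'
from h import *
s=env.state(); print(s["ee_pos"],s["force"],s["torque"],s["gripper_width"],s["time_s"])
f=env.grab_frame("wrist"); cv2.imwrite("pics/w6.png",f["frame"][120:300,100:420]); P=pts(f,(s["ee_pos"],s["ee_rot"])); np.save("w6.npy",P)
E
```

```text
[526.17022035 -89.63977009 306.46945842] [-4.79075571 -4.7292344   0.93094288] [-0.75216927  1.12739371 -0.07541505] 61.617402446154465 12.3833
```

View pics/w6.png

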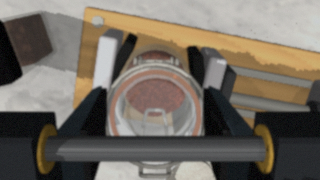

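I can't tell from the picture whether the lid is following, so I check with depth, including the side camera.

```bash
python3 - <<'E'
from h import *
P=np.load("w6.npy"); j=P[150:250,190:320].reshape(-1,3)
ax=np.array([np.cos(np.radians(19.5)),np.sin(np.radians(19.5))])
u=(j[:,:2]-[517.5,-93.5])@ax; v=(j[:,:2]-[517.5,-93.5])@[-ax[1],ax[0]]
k=(abs(v)<25)&(abs(u)<60)&(j[:,2]>85)&(j[:,2]<200)
for lo in range(-45,55,8):
    m=k&(u>=lo)&(u<lo+8); 
    if m.sum()>3: print(lo,m.sum(),np.percentile(j[m,2],[10,50,90]).round(1))
f=env.grab_frame("side"); S=pts(f); a=f["frame"][165:245,225:350]; cv2.imwrite("pics/s6.png",cv2.resize(a,None,fx=5,fy=5,interpolation=cv2.INTER_CUBIC))
E
```

```text
-5 159 [127.1 129.1 130.3]
3 1190 [124.6 126.9 129.6]
11 1140 [120.  122.5 124.8]
19 1119 [113.6 118.1 120.6]
27 1067 [107.3 110.3 116.4]
35 386 [ 96.  104.2 106.7]
```

View pics/s6.png

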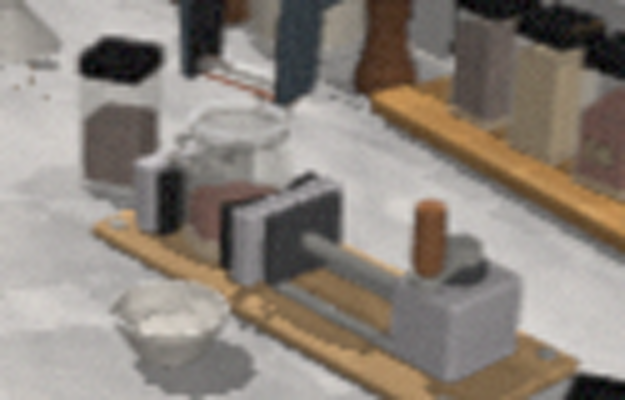

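The lid follows: depth shows it sloping about 33°, and the side view shows its red rim between the fingers at (235,80). I carry on to 60°.

Emit:
carry_out([
  [[0,0,0],[0,-2,2],0.5],
  [[0,0,0],[0,-3.5,4],0.5],
  [[0,0,0],[0,-5,6],0.5],
  [[0,0,0],[0,-6,7.5],0.5],
  [[0,0,0],[0,-7.5,10.5],0.5],
  [[0,0,0],[0,-9,13.5],0.5],
  [[0,0,0],[0,-10,16.5],0.5],
  [[0,0,0],[0,-10,16.5],0.5],
  [[0,0,0],[0,-10,16.5],0.5],
  [[0,0,0],[0,-10,16.5],0.5],
])

```text
time_s: 13.32
ee_pos: [541.8, -84.1, 317.5]
ee_rot: [-90.0, -0.0, -70.4]
force: [-6.1, -2.7, 7.3]
gripper_width: 61.7
```

```bash
cat > lid.py <<'E'
from h import *
s=env.state(); print(s["ee_pos"],s["ee_rot"],s["force"],s["torque"],s["gripper_width"],s["time_s"])
f=env.grab_frame("wrist"); P=pts(f,(s["ee_pos"],s["ee_rot"])); cv2.imwrite("pics/w7.png",f["frame"][100:320,90:430])
ax=np.array([np.cos(np.radians(19.5)),np.sin(np.radians(19.5))])
j=P[100:260,190:320].reshape(-1,3); u=(j[:,:2]-[517.5,-93.5])@ax; v=(j[:,:2]-[517.5,-93.5])@[-ax[1],ax[0]]
k=(abs(v)<25)&(u>-20)&(u<60)&(j[:,2]>85)&(j[:,2]<200)
for lo in range(90,160,6):
    m=k&(j[:,2]>=lo)&(j[:,2]<lo+6)
    if m.sum()>3: print(lo+3,m.sum(),np.percentile(u[m],[10,50,90]).round(1))
m=k&(j[:,2]>112); q=np.c_[u,j[:,2]][m]; x,y,_,_=cv2.fitLine(q.astype(np.float32),cv2.DIST_HUBER,0,.01,.01).ravel()[[0,1,2,3]]; print("slope",np.degrees(np.arctan2(-y,x)))
g=q[None,:,:].astype(np.float32)
E
python3 lid.py
```

```text
[541.82383364 -84.1178026  317.49416973] [-9.00283751e+01 -4.94713473e-02 -7.04482270e+01] [-6.10549476 -2.733717    7.28498879] [-0.64410199  1.18950252 -0.0741659 ] 61.7369683488963 13.3167
93 7 [39.2 39.7 40.2]
99 19 [40.  42.5 43.7]
105 245 [39.7 41.  42.7]
111 338 [36.7 38.8 40.2]
117 326 [34.6 37.4 40.2]
123 645 [32.7 35.2 38. ]
129 685 [29.2 31.3 33.6]
135 732 [25.6 27.6 29.7]
141 789 [21.3 24.  26.2]
147 575 [19.2 21.7 23.3]
153 41 [21.  21.4 21.9]
slope 59.7552
```

View pics/w7.png

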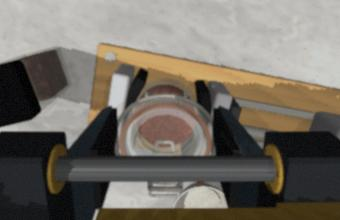

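The slope fit gives 59.8° and the hand's displacement about the hinge gives about 61°. I hold for a moment and check that it's steady.

Emit:
carry_out([
  [[0,0,0],[0,0,0],0.5],
  [[0,0,0],[0,0,0],0.5],
  [[0,0,0],[0,0,0],0.5],
  [[0,0,0],[0,0,0],0.5],
  [[0,0,0],[0,0,0],0.5],
  [[0,0,0],[0,0,0],0.5],
])

```text
time_s: 13.87
ee_pos: [541.8, -84.2, 317.5]
ee_rot: [-90.0, -0.1, -70.5]
force: [-5.7, -2.8, 5.7]
gripper_width: 61.5
```

```bash
python3 lid.py && python3 -c "
from h import *
env.job_done()"
```

```text
[541.80068591 -84.16991262 317.48691466] [-9.00268195e+01 -5.29788156e-02 -7.04510358e+01] [-5.71868895 -2.79195493  5.71118175] [-0.6740812   1.16256455 -0.1795204 ] 61.50691124524786 13.8667
93 5 [39.6 39.8 40.1]
99 20 [39.8 42.8 43.5]
105 247 [39.8 41.  42.5]
111 334 [36.7 38.8 40.2]
117 347 [34.6 37.3 40.2]
123 623 [32.7 35.1 38. ]
129 698 [29.1 31.2 33.6]
135 732 [25.5 27.5 29.8]
141 792 [21.2 24.  26.1]
147 568 [19.4 21.6 23.3]
153 43 [20.9 21.2 21.8]
slope 60.046818
the job is handed in; nothing more can be done
```

I turned the crank about 5.6 rad clockwise to its end stop, where the force at the handle jumped to about 13 N. I then pinched the lid across its hinge direction with 8 N, tipped it back to about 60° and handed in at about 14 s with the gripper still holding it.

**Lid:** the last depth check gave a slope of 60.0°, steady over half a second. The hand's displacement about the hinge gave about 61°. The upper part of the lid alone looked steeper, up to about 65°, which is still inside the 8° allowance.

**Checks that did not quite agree:**
- The fingers read 61.5 mm across the 64 mm lid. I put this down to give in the fingers, because the 19 mm handle also read about 1 mm small.
- The tool force at the hold was slightly upward, where the lid spring alone should push down.

**Not measured directly:** the jaw's grip on the jar. I judged it from the crank reaching its stop and from pictures of the jar between the jaws. I steered clear of the other things on the worktop, but did not measure their positions again at the end.

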